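# Snap the round pod tub shut

## Robot

A 6-joint arm with a two-finger parallel gripper is mounted at the origin on the work surface. World frame = base frame: x ahead of the robot, y to its left, z up, the work surface at z = 0. Lengths are in m, angles in rad, forces in N, time in s.
With the tool pointing down it reaches from about 0.375 to 0.975 m from the base axis. Payload 3.8 kg.
Tool frame: the origin (TCP) lies midway between the tips of the shut fingers; the grasp point (between the pads) lies 19 mm behind it (manip.grip_point_offset is the distance from the TCP to the grasp point, in m); z points along the fingers, x is the direction in which the jaws open and shut, and the axes are right-handed (so a half turn about z gives the same grasp; the last joint's range is limited). The gripper opens to 88 mm and grips with 3 to 60 N. Pads are 18 mm wide; open, the fingers measure 123 mm over their backs; the gripper's body (75 mm by 187 mm) begins 45 mm behind the grasp point.
Start: joints at [1.141, 0.264, 1.604, -0, 1.274, -0.037], TCP at [0.258, 0.624, 0.239] pointing down, gripper open.
Joint ranges: [-2.63, 2.63], [-0.94, 2.18], [0.31, 2.57], [-1.31, 4.45], [0, 2.66], [-2.55, 2.55]. Speed limits (rad/s): [2.57, 2.57, 3.14, 3.14, 3.14, 3.14].

## Interface

Orientations are given as a rotation vector (axis times angle).
In Python, from workcell import readout, viewer, close_job, manip gives the robot as it stands.
- The arm moves only by the shell command python3 -m jog 'ROWS' [FORCE]. ROWS is JSON, a list of rows, each a list of 5 numbers: the shift along the tool's x, y, z in m, then the turn about the tool's z in degrees, then the closure in counts, from 0 (fully open) to 255 (shut). A call has 1 to 10 rows; each row shifts and turns the commanded pose from where the row before left it, along the tool's axes as they then stand; what a row does not reach is not made up. A row lasts 1/8 s, in which the tool goes at most 62.5 mm and 10.7 degrees, less where a joint would pass 70% of its speed; a pose out of reach is approached as far as the arm can. A call is refused whole if a number of a shift passes 0.0625 or a number of a turn 10.7, either way. A call with a gripper value outside its range is refused whole. The fingers move at their own pace and stop on an object; FORCE is the grip in N (left out, the last holds). Time passes only in rows, so rows that do not move let the fingers close. It gives the time, the measured TCP pose, the force and the opening at its end, in the units of the state.
- readout.sense(): the state, without advancing time (a new reading comes with each control period).
- viewer.snapshot(name): name is "side" or "top" or "wrist"; returns a dict with "img" (384x512x3 uint8, red, green, blue), "fx", "fy", "cx", "cy" (pixels), "rvec" (rotation vector, rad) and "tvec" (3), from world to camera coordinates, as OpenCV has them. Camera axes: x right, y down, z forward; pixel columns grow to the right and rows downward; lengths in m; the calibration is good to about 2 mm. The wrist camera is an equidistant fisheye: a pixel r from the principal point sees the ray r / f radians off the axis. A picture is of the moment at which its call begins. There is no depth.
- close_job(): hands the job in, once; it reports no verdict.
The state is a dict: "time": time; "joint_pos": joint angles; "qd": joint speeds; "tau": joint torques, N m; "ee_pos": TCP position; "eef_rot": TCP orientation; "force": force on the tool from outside, world axes, zero at the start; "wrist_torque": the same for the moment, N m; "width": finger opening in m.
Only numpy, scipy, OpenCV 4.12 (cv2) and the standard library are available. Lean on these libraries where they do the work, as an engineer would, in place of code of your own. Each camera call takes 0.05 s, during which the arm holds its last target.

## Task

At the coffee station, shut the lid of the round tub of coffee pods: press its three raised snap tabs down, one after another, until each lies flat on the lid. Leave the square tub alone; it is still being filled.

Things in the scene. Friction and masses are not known exactly. Their poses are not given: they have to be found in the camera images.
- tab_a_pad (a point): Press point on a grey snap tab of the round tub (fixed clear drum of pods; white lid 155 mm across, top 88 mm above the table). Three equal tabs, 37 long, 40 wide, 4 thick, hinged 45 mm from the tub's centre, pointing outwards past the rim, 120 degrees apart. Point: top face, mid-width, 26 mm out from the hinge. Own x outwards along the tab, z out of its top face (vertical when the tab is flat).
- tab_b_pad (a point): Same point on the second tab, 120 degrees anticlockwise from above. At the start every tab stands up by 26 to 40 degrees, outer end highest (108 to 115 mm above the table); this point is then 103 to 108 mm above the table, and 92 mm when flat, 71 mm from the tub's centre. The tub may be turned any way and stand on either side of the black tray.
- tab_c_pad (a point): Same point on the third tab, 240 degrees anticlockwise from the first. Behaviour of every tab: a tight rigid flap that gives way to about 3 to 5 N pressed straight down near this point and stays where it is left, so follow it all the way; flat on the lid it meets a hard stop and is engaged.
- square_tub: The other tub on the tray, to be left alone: same clear plastic, white lid and grey raised tabs, but square (lid 132 mm, top 88 mm above the table), four tabs, one mid-side each, reaching up to 115 mm. Fixed. Origin under its centre at table height, z up, x and y along its sides.
Not all that is in view belongs to the job. What is shaped like the part that bears tab_a_pad but orange or red is not meant.

How it is judged:
On the way, in this order (a step that is already met when the one before it is completed fails the run):
1. a first tab of the round tub is down flat (angle between any of tab_a_pad, tab_b_pad, tab_c_pad's own z axis and vertical below 0.2 rad), for 0.1 s.
2. then a second one ((angle between each of tab_a_pad, tab_b_pad's own z axis and vertical below 0.2 rad or angle between each of tab_b_pad, tab_c_pad's own z axis and vertical below 0.2 rad or angle between each of tab_a_pad, tab_c_pad's own z axis and vertical below 0.2 rad)), for 0.1 s.
3. then the last one (angle between each of tab_a_pad, tab_b_pad, tab_c_pad's own z axis and vertical below 0.2 rad), for 0.1 s.
At the end, for the whole second after the job is handed in: All three tabs of the round tub lie flat on the lid, each within about 11 degrees (0.2 rad) of level (all of step 3); the robot touches nothing.
It fails at once if the robot presses on the square tub or its tabs (more than 2 N) (contact force between any of the fingers, the arm and square_tub above 2 N).
It also fails if it takes over 35 s, if anything falls off the work surface, if the arm or the gripper's body presses on something with over 40 N, if the wrist force passes 120 N, or if a joint passes its speed limit or range.

## Working session

There is one attempt and no reset: what is moved stays moved. The work goes in short steps, Python scripts to look and compute and a shell command to move; the robot and the scene stay as the last step left them, time stands still between calls to the robot, and variables do not carry over. Pictures are saved under pics/ and viewed, and the job is handed in when it is done.

```bash
ls; mkdir -p pics; python3 - <<'E'
from workcell import readout, viewer
import cv2, pickle
for n in ("top","side","wrist"):
    s=viewer.snapshot(n); cv2.imwrite(f"pics/{n}0.png",s["img"][:,:,::-1]); pickle.dump(s,open(f"pics/{n}0.pkl","wb"))
    print(n,{k:v for k,v in s.items() if k!="img"})
print(readout.sense())
E
```

```text
pics
top {'fx': 395.50200060066715, 'fy': 395.50200060066715, 'cx': 250.01573548235666, 'cy': 192.7302493392316, 'rvec': array([ 2.18503712, -2.19315333,  0.04749825]), 'tvec': array([0.11791667, 0.429322  , 1.15674438])}
side {'fx': 462.5019484928595, 'fy': 462.5019484928595, 'cx': 254.83109527944748, 'cy': 181.60975165393893, 'rvec': array([ 2.05670801, -0.82049388,  0.44758094]), 'tvec': array([-0.23645763,  0.25909594,  1.06173706])}
wrist {'fx': 297.3186396354542, 'fy': 297.3186396354542, 'cx': 254.14434154665662, 'cy': 191.32723410998418, 'rvec': array([-2.38829327, -1.59499018, -0.24578223]), 'tvec': array([-0.67301063, -0.04274246,  0.39131219])}
{'time': 0.15, 'joint_pos': array([ 1.14108827e+00,  2.64582998e-01,  1.60505336e+00, -1.97605742e-05,
        1.27366973e+00, -3.69436744e-02]), 'qd': array([-0.00052019, -0.00092377, -0.00353498,  0.00043152, -0.00086828,
        0.0001882 ]), 'tau': array([-1.72515529e-04, -5.02852213e+01, -3.57467544e+01,  7.28405337e-02,
        2.52211065e-02, -6.85318946e-05]), 'ee_pos': array([0.25816225, 0.62309709, 0.2376758 ]), 'eef_rot': array([ 2.61142950e+00,  1.74478904e+00, -2.27538786e-03]), 'force': array([ 0.57187162, -0.39082738, -0.00304574]), 'wrist_torque': array([0.00619616, 0.06784329, 0.00353942]), 'width': 0.08789072656676813}
```

View pics/top0.png

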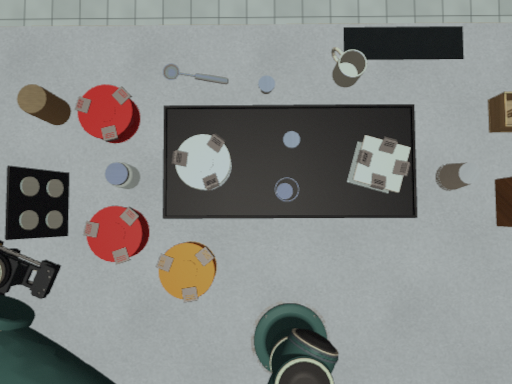

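View pics/side0.png

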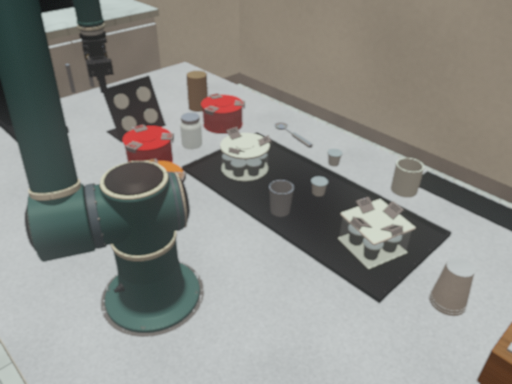

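View pics/wrist0.png

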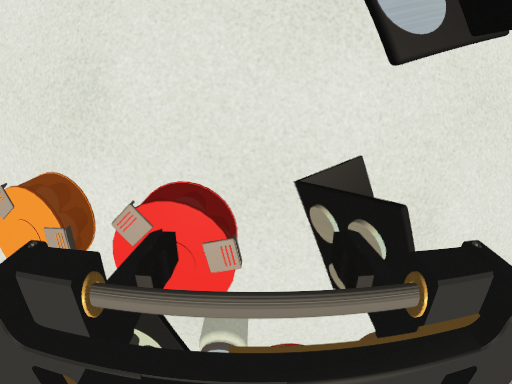

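The top view shows the round white tub at about (203,161), with tabs near (214,144), (180,158) and (211,181). The square tub is at about (381,164). Next I measure the round tub.

```bash
cat > h.py <<'E'
import numpy as np, cv2
def ray(s,uv,z):
    R=cv2.Rodrigues(s["rvec"])[0]; c=-R.T@s["tvec"]
    d=R.T@np.array([(uv[0]-s["cx"])/s["fx"],(uv[1]-s["cy"])/s["fy"],1])
    return c+d*(z-c[2])/d[2]
def proj(s,P):
    R=cv2.Rodrigues(s["rvec"])[0]; q=R@np.asarray(P)+s["tvec"]
    return np.array([s["fx"]*q[0]/q[2]+s["cx"],s["fy"]*q[1]/q[2]+s["cy"]])
E
python3 - <<'E'
import pickle,cv2,numpy as np
from h import *
s=pickle.load(open("pics/top0.pkl","rb")); im=s["img"]
x0,y0,x1,y1=165,125,240,200
c=im[y0:y1,x0:x1].astype(int)
for p in [(214,144),(180,158),(211,181),(200,160)]: print(p,im[p[1],p[0]])
white=((c.min(2)>170)).astype(np.uint8)
n,l,st,ce=cv2.connectedComponentsWithStats(white); k=1+np.argmax(st[1:,4]); 
cs,_=cv2.findContours((l==k).astype(np.uint8),cv2.RETR_EXTERNAL,cv2.CHAIN_APPROX_NONE)
h=cv2.convexHull(cs[0]); (cx,cy),r=cv2.minEnclosingCircle(h); print("lid",cx+x0,cy+y0,r, st[k])
C=ray(s,(cx+x0,cy+y0),.088); print("C",C,"r",r*np.linalg.norm(ray(s,(cx+x0+1,cy+y0),.088)-C))
g=((c[:,:,0]-c[:,:,2]>4)&(c.max(2)>90)).astype(np.uint8)
g=cv2.morphologyEx(g,cv2.MORPH_OPEN,np.ones((3,3)))
n,l,st,ce=cv2.connectedComponentsWithStats(g)
for i in range(1,n):
    if st[i,4]>60:
        u=ce[i]+[x0,y0]; P=ray(s,u,.100); d=P-C
        print(u,st[i],P,"dist",np.hypot(*d[:2]),"ang",np.degrees(np.arctan2(d[1],d[0])))
b=cv2.resize(im[y0:y1,x0:x1][:,:,::-1],None,fx=7,fy=7,interpolation=cv2.INTER_NEAREST)
cv2.imwrite("pics/crop.png",b)
E
```

```text
(214, 144) [122 115 108]
(180, 158) [89 83 78]
(211, 181) [77 73 70]
(200, 160) [183 194 193]
lid 202.47098541259766 161.3297882080078 27.04261589050293 [  11   10   54   54 1738]
C [0.51358203 0.24736885 0.088     ] r 0.07524475102330477
[215.44444444 144.91666667] [ 43  15  16  12 108] [0.55725095 0.21016439 0.1       ] dist 0.05736851138341588 ang -40.42988569782564
[183.32894737 158.76315789] [15 27  7 14 76] [0.5193244  0.29853963 0.1       ] dist 0.05149197491983113 ang 83.59707591635627
```

View pics/crop.png

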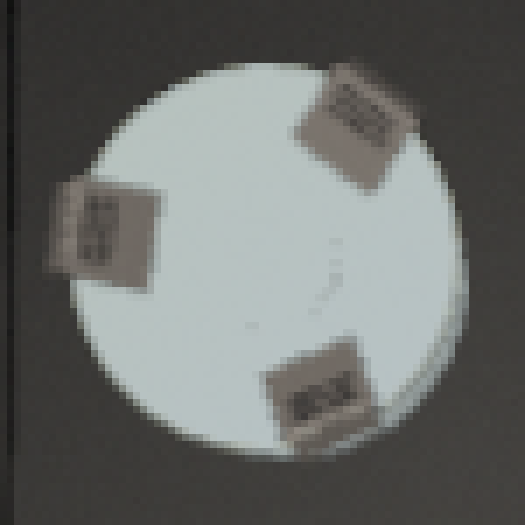

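The crop shows the three tabs clearly. I read off their corners and check the centre and angles against the side view.

```bash
python3 - <<'E'
import pickle,cv2,numpy as np
from h import *
s=pickle.load(open("pics/top0.pkl","rb")); t=pickle.load(open("pics/side0.pkl","rb"))
f=lambda p:np.array(p)/7+[165,125]-0.5
H=[ray(s,f(p),.090)[:2] for p in [(335,161),(154,240),(307,359)]]
O=[ray(s,f(p),.112)[:2] for p in [(376,94),(55,225),(335,432)]]
# circumcentre
A=2*np.array([H[1]-H[0],H[2]-H[0]]); b=[H[1]@H[1]-H[0]@H[0],H[2]@H[2]-H[0]@H[0]]
C=np.linalg.solve(A,b); print("C hinges",C,"r",np.linalg.norm(H[0]-C))
C=(C+[.5136,.2474])/2
A=[np.degrees(np.arctan2(*(o-C)[::-1])) for o in O]; print("ang",A,[np.degrees(np.arctan2(*(o-C)[::-1])) for o in H],"outer r",[np.linalg.norm(o-C) for o in O])
a0=np.mean([(A[0]),A[1]-120,A[2]+120]);print("a0",a0)
im=t["img"].copy()
big=cv2.resize(im,None,fx=5,fy=5)[:,:,::-1].copy()
for k in range(3):
    a=np.radians(a0+120*k); P=C+.071*np.array([np.cos(a),np.sin(a)]); print(k,P, "jaw",a0+120*k+90)
    P=C+(.045+.026*.84)*np.array([np.cos(a),np.sin(a)])
    q=proj(t,[*P,.105]); cv2.circle(big,tuple(int(v*5+2) for v in q),4,(0,0,255),-1)
th=np.linspace(0,2*np.pi,80)
for x in th:
    q=proj(t,[C[0]+.0775*np.cos(x),C[1]+.0775*np.sin(x),.088]); cv2.circle(big,tuple(int(v*5+2) for v in q),2,(255,0,0),-1)
cv2.imwrite("pics/sidechk.png",big[580:920,1000:1480])
E
```

```text
C hinges [0.51537589 0.24656147] r 0.04526490029298895
ang [np.float64(-37.27946421998176), np.float64(83.46158436664518), np.float64(-157.54567273662838)] [np.float64(-36.1324315743031), np.float64(82.14785903108944), np.float64(-158.5428505608393)] outer r [np.float64(0.07516036497646796), np.float64(0.07986767097556684), np.float64(0.07794110338538658)]
a0 -37.12118419665499
0 [0.57110057 0.20413203] jaw 52.87881580334501
1 [0.5232897  0.31743305] jaw 172.87881580334502
2 [0.44907357 0.21937712] jaw 292.878815803345
```

View pics/sidechk.png

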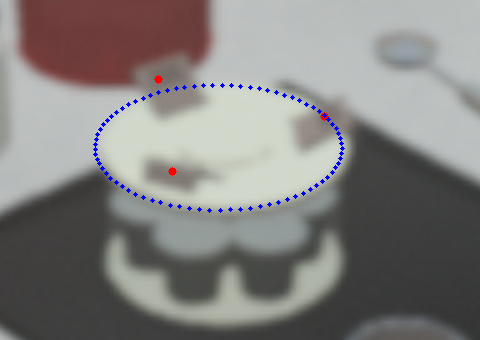

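The side view confirms it: the projected lid circle and pad points fall on the lid and its three tabs (crop pixels (158,79), (325,117) and (172,171)). I start moving.

```bash
python3 -m jog '[[-0.03,0.033,0,0,255],[-0.03,0.033,0,0,255],[-0.03,0.033,0,0,255],[-0.03,0.033,0,0,255],[-0.03,0.033,0,0,255],[-0.03,0.033,0,0,255],[-0.03,0.033,0,0,255],[-0.03,0.033,0,0,255],[-0.03,0.033,0,0,255],[-0.03,0.033,0,0,255]]' 20
python3 -m jog '[[0,0,0.02,-10,255],[0,0,0.02,-10,255],[0,0,0.02,-10,255],[0,0,0.02,-10,255],[0,0,0.02,-5,255],[0,0,0,0,255]]'
cat > w.py <<'E'
import sys,numpy as np
from scipy.spatial.transform import Rotation as Rr
from workcell import readout
T={1:(.571,.204),2:(.523,.317),3:(.449,.219)}
s=readout.sense(); R=Rr.from_rotvec(s["eef_rot"]).as_matrix(); p=s["ee_pos"]
print("t",s["time"],"p",p.round(4),"jaw",np.degrees(np.arctan2(R[1,0],R[0,0])).round(1),"tiltz",R[:,2].round(4),"F",s["force"].round(2),"w",s["width"])
for k,v in T.items(): print(k,(R.T@(np.array([*v,p[2]])-p)).round(4))
E
python3 w.py
```

```text
time: 1.4
ee_pos: [0.4486, 0.2187, 0.2385]
eef_rot: [-2.612, -1.745, 0.0]
force: [-0.4, 0.4, 0.4]
width: 0.0005
time: 2.15
ee_pos: [0.4467, 0.2194, 0.1368]
eef_rot: [-1.745, -2.609, 0.006]
force: [0.4, -0.5, 0.9]
width: 0.0002
t 2.15 p [0.4467 0.2194 0.1368] jaw 112.4 tiltz [-0.0041 -0.0017 -1.    ] F [ 0.39 -0.46  0.87] w 0.00016384240227946666
1 [-0.0617  0.109  -0.0005]
2 [ 0.0611  0.1077 -0.0005]
3 [-0.0012  0.0019 -0.    ]
```

```bash
python3 -m jog '[[-0.001,0.001,0.014,0,255],[0,0,0.008,0,255],[0,0,0.004,0,255],[0,0,0.004,0,255],[0,0,0.004,0,255],[0,0,0.004,0,255],[0,0,0.003,0,255]]'; python3 w.py
```

```text
time: 3.02
ee_pos: [0.4492, 0.2194, 0.098]
eef_rot: [-1.745, -2.611, 0.002]
force: [-2.2, -0.9, 4.3]
width: 0.0008
t 3.025 p [0.4492 0.2194 0.098 ] jaw 112.5 tiltz [-1.1e-03 -5.0e-04 -1.0e+00] F [-2.24 -0.92  4.34] w 0.000827159729629313
1 [-6.080e-02  1.067e-01 -1.000e-04]
2 [ 6.200e-02  1.055e-01 -1.000e-04]
3 [-0.0003 -0.0003  0.    ]
```

The tab is giving way at about 4 N. I follow it down to the stop.

```bash
python3 -m jog '[[0,0,0.002,0,255],[0,0,0.002,0,255],[0,0,0.001,0,255]]'; python3 -m jog '[[0,0,0.001,0,255],[0,0,0,0,255]]';  python3 w.py
```

```text
time: 3.4
ee_pos: [0.4496, 0.2196, 0.0926]
eef_rot: [-1.745, -2.612, 0.0]
force: [-1.5, -1.1, 4.1]
width: 0.0003
time: 3.65
ee_pos: [0.4496, 0.2195, 0.0923]
eef_rot: [-1.745, -2.612, 0.001]
force: [-5.4, -1.5, 8.6]
width: 0.0003
t 3.65 p [0.4496 0.2195 0.0923] jaw 112.5 tiltz [-6.e-04 -2.e-04 -1.e+00] F [-5.38 -1.48  8.56] w 0.0002812223227878005
1 [-6.080e-02  1.062e-01 -1.000e-04]
2 [ 6.200e-02  1.051e-01 -1.000e-04]
3 [-0.0003 -0.0007  0.    ]
```

The hard stop came at z=0.092, as expected. I lift and go to the next tab.

```bash
python3 -m jog '[[0,0,-0.022,0,255],[0,0,-0.024,0,255],[-0.0203,0.0354,0,0,255],[-0.0203,0.0354,0,0,255],[-0.0202,0.0354,0,0,255]]' ; python3 -m jog '[[0,0,0,10,255],[0,0,0,10,255],[0,0,0,10,255],[0,0,0,10,255],[0,0,0,10,255],[0,0,0,10,255],[0,0,0,0,255]]';  python3 w.py
```

```text
time: 4.28
ee_pos: [0.573, 0.2041, 0.1376]
eef_rot: [1.745, 2.611, 0.002]
force: [0.8, -0.8, -0.2]
width: 0.0004
time: 5.15
ee_pos: [0.5715, 0.2041, 0.1373]
eef_rot: [2.816, 1.392, 0.001]
force: [0.6, 0.3, -0.9]
width: 0.0006
t 5.15 p [0.5715 0.2041 0.1373] jaw 52.6 tiltz [ 8.e-04  2.e-04 -1.e+00] F [ 0.6   0.31 -0.88] w 0.0006285514724342339
1 [-0.0004 -0.0003 -0.    ]
2 [ 0.0602 -0.1071 -0.    ]
3 [-6.260e-02 -1.064e-01 -1.000e-04]
```

```bash
python3 -m jog '[[0,0,0.014,0,255],[0,0,0.008,0,255],[0,0,0.004,0,255],[0,0,0.004,0,255],[0,0,0.004,0,255],[0,0,0.004,0,255],[0,0,0.003,0,255],[0,0,0.002,0,255],[0,0,0.002,0,255]]'; python3 w.py; python3 -m jog '[[0,0,0.001,0,255],[0,0,0,0,255]]'
```

```text
time: 6.28
ee_pos: [0.5719, 0.2044, 0.0932]
eef_rot: [2.818, 1.389, 0.003]
force: [4.0, -1.5, 3.7]
width: 0.0003
t 6.275 p [0.5719 0.2044 0.0932] jaw 52.5 tiltz [ 1.8e-03  8.0e-04 -1.0e+00] F [ 3.96 -1.51  3.67] w 0.00028623068714771113
1 [-0.0009 -0.0005 -0.    ]
2 [ 0.0596 -0.1073  0.    ]
3 [-0.0632 -0.1064 -0.0002]
time: 6.52
ee_pos: [0.5717, 0.2044, 0.0924]
eef_rot: [2.818, 1.39, 0.002]
force: [1.4, -1.4, 6.1]
width: 0.0005
```

```bash
python3 -m jog '[[0,0,0.001,0,255],[0,0,0,0,255]]'; python3 -m jog '[[0,0,-0.022,0,255],[0,0,-0.025,0,255],[0.02,-0.0357,0,0,255],[0.02,-0.0357,0,0,255],[0.02,-0.0357,0,0,255]]' ; python3 -m jog '[[0,0,0,10,255],[0,0,0,10,255],[0,0,0,10,255],[0,0,0,10,255],[0,0,0,10,255],[0,0,0,10,255],[0,0,0,0,255]]';  python3 w.py
```

```text
time: 6.78
ee_pos: [0.5717, 0.2044, 0.0923]
eef_rot: [2.817, 1.39, 0.002]
force: [0.2, -1.8, 11.0]
width: 0.0006
time: 7.4
ee_pos: [0.5201, 0.3175, 0.1361]
eef_rot: [-2.817, -1.388, 0.007]
force: [-1.0, 0.2, 0.6]
width: 0.0005
time: 8.28
ee_pos: [0.5208, 0.3166, 0.136]
eef_rot: [3.134, -0.202, -0.006]
force: [-0.1, -0.9, -0.5]
width: 0.0004
t 8.275 p [0.5208 0.3166 0.136 ] jaw -7.4 tiltz [-0.004  -0.0013 -1.    ] F [-0.07 -0.89 -0.49] w 0.0004325561894492764
1 [ 6.420e-02  1.052e-01 -1.000e-04]
2 [ 0.0021 -0.0007 -0.    ]
3 [-0.0587  0.106   0.0004]
```

```bash
python3 -m jog '[[0.002,-0.001,0.014,0,255],[0,0,0.008,0,255],[0,0,0.004,0,255],[0,0,0.004,0,255],[0,0,0.004,0,255],[0,0,0.004,0,255],[0,0,0.002,0,255],[0,0,0.002,0,255],[0,0,0.001,0,255]]'; python3 w.py; python3 -m jog '[[0,0,0.001,0,255],[0,0,0,0,255]]'
```

```text
time: 9.4
ee_pos: [0.5252, 0.3176, 0.0948]
eef_rot: [-3.135, 0.205, -0.001]
force: [0.7, 3.1, 2.9]
width: 0.0003
t 9.4 p [0.5252 0.3176 0.0948] jaw -7.5 tiltz [ 7.e-04  1.e-04 -1.e+00] F [0.68 3.1  2.86] w 0.0002733982666175392
1 [0.0603 0.1066 0.    ]
2 [-0.0021  0.0009 -0.    ]
3 [-6.260e-02  1.077e-01 -1.000e-04]
time: 9.65
ee_pos: [0.5248, 0.3173, 0.0935]
eef_rot: [3.134, -0.206, -0.0]
force: [2.2, 1.1, 2.8]
width: 0.0001
```

```bash
python3 -m jog '[[0,0,0.002,0,255],[0,0,0.001,0,255],[0,0,0,0,255]]'; python3 w.py; python3 -m jog '[[0,0,-0.02,0,255],[0,0,-0.04,0,255],[0,0,-0.05,0,255],[0,0.05,-0.02,0,255],[0,0,0,0,255]]'
```

```text
time: 10.02
ee_pos: [0.5249, 0.3174, 0.0923]
eef_rot: [3.135, -0.206, 0.0]
force: [-1.5, 0.9, 11.9]
width: 0.0005
t 10.025 p [0.5249 0.3174 0.0923] jaw -7.5 tiltz [ 1.e-04 -2.e-04 -1.e+00] F [-1.53  0.92 11.88] w 0.0005012233119294019
1 [0.0605 0.1064 0.    ]
2 [-0.0018  0.0007 -0.    ]
3 [-0.0624  0.1075  0.    ]
time: 10.65
ee_pos: [0.5185, 0.2658, 0.223]
eef_rot: [3.134, -0.209, 0.003]
force: [0.2, 0.9, -0.2]
width: 0.0004
```

```bash
python3 -m jog '[[-0.03,0.05,-0.01,0,255],[-0.03,0.05,-0.01,0,255],[-0.03,0.05,-0.01,0,255],[0,0.05,-0.01,0,255],[0,0.05,-0.01,0,255],[0,0,0,0,255]]'; python3 - <<'E'
from workcell import viewer
import cv2,numpy as np
o=[]
for n,(a,b,c,d) in (("side",(185,110,305,210)),("top",(145,115,265,215))):
    im=viewer.snapshot(n)["img"][:,:,::-1]
    o.append(cv2.resize(im[b:d,a:c],(390,325),interpolation=cv2.INTER_CUBIC))
cv2.imwrite("pics/end.png",np.hstack(o))
E
```

```text
time: 11.4
ee_pos: [0.3957, 0.0297, 0.2706]
eef_rot: [3.134, -0.214, -0.001]
force: [-0.4, 0.9, 0.1]
width: 0.0006
```

View pics/end.png

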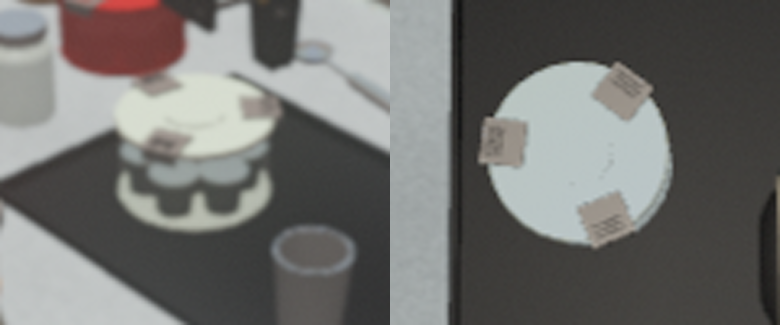

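Both views show all three tabs flat on the lid and reaching past the rim. In the side half they are at (157,84), (260,107) and (167,143). The gripper is well clear at z = 0.27, so I hand in.

```bash
python3 -c "
from workcell import close_job
print(close_job())"
```

```text
the job is handed in; nothing more can be done
None
```

All three tabs of the round tub are down flat on the lid, and I handed the job in at about 11.5 s. I found the tub in the top view, checked it against the side view, and pressed each tab in turn with the shut fingertips.

**Force and height:** every tab was followed down to the hard stop at TCP z = 0.0923 m, against 92 mm expected. The last downward force readings were 9 to 12 N, compared with about 3 to 4 N while each tab was moving.

**Final pictures:** the top and side views both show the three tabs flat, and the gripper is clear at 0.27 m. I only moved near the round tub, never to the square one.

No check failed. The lid-circle and tab-hinge estimates of the tub's centre differed by about 2 mm, so I used their mean. `close_job()` gives no verdict, so the result rests on these checks.

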